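# Shut the cup cabinet and raise the counter camera

## Task

Get the coffee bar ready for an overhead photo: first push the open door of the small cup cabinet fully shut, so that it snaps home on its catch and stays. Then take the black handle of the camera's telescopic monopod so that your grip squeezes in the orange release button on its side, pull it straight up past the first stop to the second stop at the top, and finish while still holding it there with the button squeezed, because it sinks back if let go. Do not push about or knock over the cups and other things on the counter.

Things in the scene. Friction and masses are not known exactly. Their poses are not given: they have to be found in the camera images.
- cabinet: fixed wooden cup cabinet, 280 mm wide, 240 mm deep, 220 mm high, open behind its door; origin on the counter in the middle of its front plane, +x towards its back
- door (a joint): hinge angle of the cabinet's dark-framed clear door, rad: 0 shut, grows as it opens towards the robot; starts at 0.4 to 0.8. It stays where it is left; a sprung ball catch resists between about 0.06 and 0.02 rad (6 to 8 N, 200 mm from the hinge), then pulls it home to 0
- door_hinge (a point): on the door's vertical hinge line, 116 mm above the counter, at the cabinet's front corner on its +y side, in the plane of the door's back face. Turns with the door: x points square through the door from front to back (the closing direction), y from the free edge to the hinge. Door: 276 mm wide, 15 mm thick, from 12 to 220 mm above the counter
- door_push (a point): on the door's outer face, 200 mm from the hinge line, 30 mm below the door's and cabinet's top (190 mm above the counter); axes as door_hinge, so push along +x here. The face is flat and free around it; only a small brass knob stands out low down, 56 mm above the counter
- grip: black handle of the monopod, 34 (x) by 36 (y) by 56 mm high; origin at its centre, 160 mm above the counter when down, z up. An orange button, 18 by 24 mm, stands 6 mm out of its -y face: fingers closing along y, centred on the origin, squeeze it flush. An arm along +x carries a grey camera, 85 to 135 mm from the handle's axis, 70 mm wide, its top level with the handle's centre
- pole (a joint): how far the monopod (fixed foot of 60 mm radius) is pulled up, m: 0 is down, locked until the button is squeezed; a soft first stop (a click, about 5 N extra) at about 0.05; the second stop, a hard end, at 0.10. A return spring and the weight pull it down with about 5 to 9 N; it never locks when up
- release (a joint): travel of the orange button, m: 0 is out, 0.006 is flush with the handle; the lock frees at 0.004. Spring of about 3 to 7 N
- photo_cup: loose blue ceramic cup, 72 mm across, 62 mm high, standing under the camera; leave it alone. Origin at the centre of its underside
- cup_a: loose white ceramic cup, 72 mm across, 70 mm high, inside the cabinet; leave it alone. Origin at the centre of its underside
- cup_b: loose terracotta-coloured cup, 72 mm across, 70 mm high, inside the cabinet; leave it alone. Origin at the centre of its underside
- tamper: loose green coffee tamper, 56 mm across, 85 mm high, near the middle of the counter; leave it alone. Origin at the centre of its underside
- pitcher: loose steel milk pitcher with a handle, 90 mm across, 110 mm high, at the left or right side; leave it alone. Origin at the centre of its underside
- jar: loose amber glass jar, 84 mm across, 130 mm high, at the left or right side; leave it alone. Origin at the centre of its underside
- spoon: loose steel spoon, 150 mm long, lying flat between the robot and the middle of the counter; leave it alone. Origin at the centre of its underside

How it is judged:
By the outcome, as a careful person would: the job done as asked, in the order asked, and still so for the second after the job is handed in, while the arm keeps its last pose, push and grip.
It also fails if it takes over 48 s, if anything falls off the work surface, if the arm or the gripper's body presses on something with over 40 N, if the wrist force passes 120 N, or if a joint passes its speed limit or range.

## Robot

A 7-joint arm with a two-finger parallel gripper is mounted at the origin on the work surface. World frame = base frame: x ahead of the robot, y to its left, z up, the work surface at z = 0. Lengths are in m, angles in rad, forces in N, time in s.
With the tool pointing down it reaches from about 0.425 to 0.925 m from the base axis. Payload 6.8 kg.
Tool frame: the origin (TCP) lies at the very end of the fingers, on their centre line; the grasp point (between the pads) lies 19 mm behind it (robot.hold_point_z is the z of the grasp point in the tool frame, in m); z points along the fingers, y is the line along which they close (so a half turn about z gives the same grasp; the last joint's range is limited). The gripper opens to 85 mm and grips with 20 to 120 N. Pads are 22 mm wide; open, the fingers measure 114 mm over their backs; the gripper's body (76 mm by 85 mm) begins 54 mm behind the grasp point. The pads swing forward as they close: fully open they stand 13 mm farther back than shut.
Start: joints at [1.096, 0.477, 0.022, 1.555, -0.011, 1.109, -0.083], TCP at [0.242, -0.63, 0.231] pointing down, gripper open.
Joint ranges: [-2.96, 2.96], [-0.34, 2.1], [-1.41, 1.46], [0.24, 2.44], [-1.37, 4.51], [0.17, 1.92], [-2.96, 2.96]. Speed limits (rad/s): [2.39, 2.39, 3.14, 3.14, 3.14, 3.14, 3.14].

## Interface

Orientations are given as a rotation vector (axis times angle).
In Python, from bench import robot gives the robot as it stands.
- The arm moves only by the shell command python3 -m jog 'ROWS' [FORCE]. ROWS is JSON, a list of rows, each a list of 7 numbers: the shift along the tool's x, y, z in units of 25 mm (1.0 is 25 mm), then the turn, a rotation vector about the tool's x, y, z in rad, then the finger opening in mm, from 0 to 85.4. In form: [[x, y, z, wx, wy, wz, gripper], ...]. A call has 1 to 8 rows; each row is the pose to reach, as a shift and turn from the pose commanded when the call began, along the tool's axes at that moment; what a row does not reach only later rows make up. A row lasts 1/12 s, in which the tool goes at most 41.7 mm and 7.16 degrees, less where a joint would pass 70% of its speed; a pose out of reach is approached as far as the arm can. A call with a gripper value outside its range is refused whole. The fingers move at their own pace and stop on an object; FORCE is the grip in N (left out, the last holds). Time passes only in rows, so rows that repeat a pose let the fingers close. It gives the time, the measured TCP pose, the force, the opening and the grip force at its end, in the units of the state.
- robot.state(): the state, without advancing time (a new reading comes with each control period).
- robot.capture(name): name is "scene" or "top" or "wrist"; returns the picture (400x640x3 uint8, blue, green, red); there is no depth.
- robot.get_calibration(name): a dict with "K" (3x3 intrinsics, pixels), "camera_from_world" (4x4, takes a point from world to camera coordinates); the wrist camera has in their place "T_tool_cam" (4x4, takes a point from camera to tool coordinates, whose origin is the TCP and whose axes are the flange's). Camera axes: x right, y down, z forward; pixel columns grow to the right and rows downward; lengths in m; the calibration is good to about 2 mm. A picture is of the moment at which its call begins: read the wrist's pose just before it. get_calibration takes no time and is no camera call.
- robot.hand_in(): hands the job in; it is judged then, once.
The state is a dict: "time": time; "qpos": joint angles; "joint_vel": joint speeds; "joint_efforts": joint torques, N m; "position": TCP position; "orientation": TCP orientation; "wrist_force": force on the tool from outside, world axes, zero at the start; "wrist_torque": the same for the moment, N m; "width": finger opening in m; "grasp_force": force on a finger pad.
Only numpy, scipy, OpenCV 4.12 (cv2) and the standard library are available. Lean on these libraries where they do the work, as an engineer would, in place of code of your own. Each camera call takes 0.05 s, during which the arm holds its last target. There are 200 camera calls.

## Working session

There is one attempt and no reset: what is moved stays moved. The work goes in short steps, Python scripts to look and compute and a shell command to move; the robot and the scene stay as the last step left them, time stands still between calls to the robot, and variables do not carry over. Pictures are saved under pics/ and viewed, at most 10 in all, crops included, and the job is handed in when it is done.

```bash
mkdir -p pics; ls
python3 - <<'E'
from bench import robot
import cv2,numpy as np
s=robot.state();print({k:np.round(v,3).tolist() for k,v in s.items()}, robot.hold_point_z)
for n in("scene","top"):
    cv2.imwrite(f"pics/{n}0.png",robot.capture(n)); c=robot.get_calibration(n); print(n,np.round(c["K"],1).tolist(),np.round(c["camera_from_world"],3).tolist())
print(np.round(robot.get_calibration("wrist")["T_tool_cam"],3).tolist())
E
```

```text
pics
{'time': 0.0, 'qpos': [1.096, 0.478, 0.022, 1.556, -0.012, 1.109, -0.083], 'joint_vel': [-0.001, -0.0, -0.0, -0.0, 0.0, 0.0, -0.0], 'joint_efforts': [-0.001, -59.645, 1.607, -28.12, 0.012, 0.009, 0.0], 'position': [0.242, -0.63, 0.23], 'orientation': [-3.087, -0.573, 0.001], 'wrist_force': [-0.137, 0.481, -0.573], 'wrist_torque': [0.007, 0.019, -0.017], 'grasp_force': 0.0, 'width': 0.085} -0.0187
scene [[432.7, 0.0, 316.8], [0.0, 432.7, 198.1], [0.0, 0.0, 1.0]] [[0.71, -0.704, 0.016, -0.437], [-0.567, -0.585, -0.579, 0.424], [0.417, 0.402, -0.815, 1.393], [0.0, 0.0, 0.0, 1.0]]
top [[410.3, 0.0, 317.9], [0.0, 410.3, 197.2], [0.0, 0.0, 1.0]] [[0.02, -1.0, -0.019, 0.01], [-0.991, -0.017, -0.134, 0.609], [0.134, 0.022, -0.991, 1.317], [0.0, 0.0, 0.0, 1.0]]
[[-0.0, -0.947, -0.321, 0.082], [1.0, -0.001, 0.001, -0.001], [-0.002, -0.321, 0.947, -0.143], [0.0, 0.0, 0.0, 1.0]]
```

View pics/scene0.png

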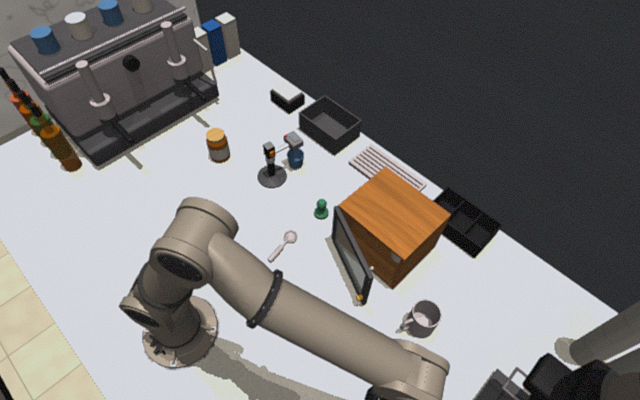

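View pics/top0.png

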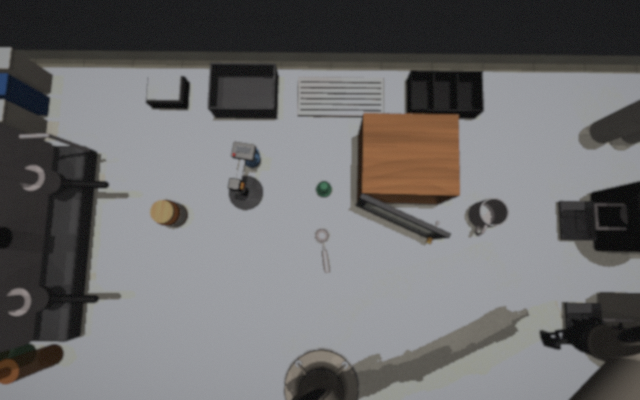

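The scene view shows the open door (335–370, 208–300), the cabinet, and the monopod at (270,165). In the top view the cabinet top spans (362–460, 113–197), the door free edge is at about (448,236) and the handle at (238,185). Next I'll take enlarged crops for the corner and handle pixels.

```bash
cat > h.py <<'E'
import numpy as np,cv2
from bench import robot
def cal(n):
    c=robot.get_calibration(n); return np.array(c["K"]),np.array(c["camera_from_world"])
def ray(n,u,v):
    K,T=cal(n); R=T[:3,:3]; o=-R.T@T[:3,3]; d=R.T@np.linalg.inv(K)@[u,v,1]; return o,d/np.linalg.norm(d)
def plane(n,u,v,z):
    o,d=ray(n,u,v); return o+d*(z-o[2])/d[2]
def tri(a,b):
    (o1,d1),(o2,d2)=a,b
    s=np.linalg.lstsq(np.c_[d1,-d2],o2-o1,rcond=None)[0]
    p,q=o1+s[0]*d1,o2+s[1]*d2; return (p+q)/2,np.linalg.norm(p-q)
def proj(n,p):
    K,T=cal(n); c=K@(T[:3,:3]@p+T[:3,3]); return c[:2]/c[2]
E
python3 - <<'E'
import cv2,numpy as np
t=cv2.imread("pics/top0.png");s=cv2.imread("pics/scene0.png")
a=cv2.resize(t[100:250,215:265+10],None,fx=5,fy=4*1.0) if 0 else cv2.resize(t[135:215,215:275],None,fx=6,fy=6,interpolation=cv2.INTER_CUBIC)
b=cv2.resize(s[125:195,245:315],None,fx=6,fy=6,interpolation=cv2.INTER_CUBIC)
out=np.zeros((480,790,3),np.uint8);out[:480,:360]=a;out[:420,365:785]=b
cv2.imwrite("pics/cropA.png",out)
a=cv2.resize(t[180:250,350:460],None,fx=3.5,fy=3.5,interpolation=cv2.INTER_CUBIC)
b=cv2.resize(s[160:310,320:455],None,fx=3,fy=3,interpolation=cv2.INTER_CUBIC)
out=np.zeros((450,795,3),np.uint8);out[:245,:385]=a;out[:450,390:795]=b
cv2.imwrite("pics/cropB.png",out)
E
```

```text
(no output)
```

View pics/cropA.png

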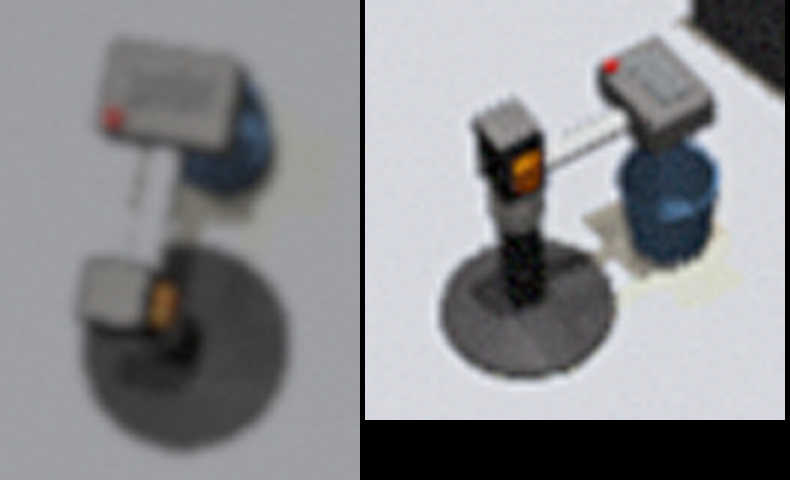

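View pics/cropB.png

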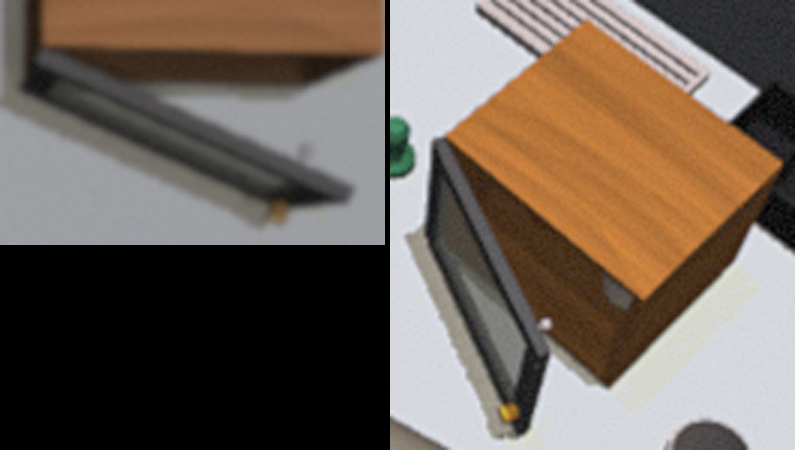

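The crops give these pixels. Handle top centre is (234,183.8) in top and (269.2,145.2) in scene, and the button is at (242.2,185.7) and (271.8,153.5). Camera top is (243.3,150.8) and (293.5,138.8). The cabinet's front top corners are (362,193.5) and (459.4,195) in top, (339.3,205) and (404.3,259.3) in scene. The door's free top corner is (450.6,234) and (372.7,276.7).

Run:
```python
from h import *
np.set_printoptions(precision=4,suppress=True)
P={'handletop .188':((234,183.8),(269.2,145.2)),'button .16':((242.2,185.7),(271.8,153.5)),'cam .16':((243.3,150.8),(293.5,138.8)),'base':((245.8,192.5),(272,176.3)),
'cabFL .22':((362,193.5),(339.3,205)),'cabFR .22':((459.4,195),(404.3,259.3)),'doorfree .22':((450.6,234),(372.7,276.7))}
r={}
for k,(a,b) in P.items():
    r[k],e=tri(ray("top",*a),ray("scene",*b)); z=r[k][2]
    h=float(k.split()[1]) if ' ' in k else 0.01
    print(k,r[k],'gap',round(e,4),'top@h',plane("top",*a,h)[:2],'scene@h',plane("scene",*b,h)[:2])
g=r['cam .16']-r['handletop .188'];print('arm yaw',np.arctan2(g[1],g[0]),np.hypot(*g[:2]))
g=r['cabFL .22']-r['cabFR .22'];print('cab width',np.hypot(*g[:2]),'yaw',np.arctan2(-g[0],g[1]))
d=r['cabFL .22']-r['doorfree .22'];print('door',np.hypot(*d[:2]),'ang',np.arctan2(-d[0],d[1])); print(np.arctan2(d[0],d[1])-np.arctan2(g[0],g[1]))
```

```text
handletop .188 [0.6262 0.2682 0.1871] gap 0.0023 top@h [0.6251 0.2687] scene@h [0.6266 0.2669]
button .16 [0.6241 0.2512 0.1565] gap 0.002 top@h [0.6243 0.2498] scene@h [0.6214 0.2493]
cam .16 [0.7349 0.2526 0.1533] gap 0.0005 top@h [0.733  0.2513] scene@h [0.731  0.2477]
base [ 0.6267  0.2705 -0.0017] gap 0.0005 top@h [0.6252 0.268 ] scene@h [0.621  0.2631]
cabFL .22 [ 0.6008 -0.1108  0.2154] gap 0.0058 top@h [ 0.5978 -0.1086] scene@h [ 0.6009 -0.1143]
cabFR .22 [ 0.599  -0.3873  0.2168] gap 0.0007 top@h [ 0.5982 -0.386 ] scene@h [ 0.5976 -0.3882]
doorfree .22 [ 0.4866 -0.3587  0.2188] gap 0.0004 top@h [ 0.4867 -0.3585] scene@h [ 0.4859 -0.3589]
arm yaw -0.14279998608733763 0.10985622355289455
cab width 0.2765312033032466 yaw -0.00665873836722695
door 0.272953088927171 ang -0.43172576381111993
0.42506702544389297
```

The measurements agree with the given sizes: cabinet width 277 mm, door 273 mm, heights 0.215–0.219 m and handle top 0.187 m. The door angle is about 0.425 rad with the hinge near (0.599, −0.110). The handle is at (0.626, 0.268) with yaw −0.14. First move: close the fingers and go in front of the door.

```bash
python3 -m jog '[[12.1,-9.5,0,0,0,0.367,0],[12.1,-9.5,0,0,0,0.367,0],[12.1,-9.5,0,0,0,0.367,0],[12.1,-9.5,0,0,0,0.367,0],[12.1,-9.5,0,0,0,0.367,0],[12.1,-9.5,0,0,0,0.367,0],[12.1,-9.5,0,0,0,0.367,0],[12.1,-9.5,0,0,0,0.367,0]]' 40
```

```text
time: 0.77
position: [0.4134, -0.3419, 0.2312]
orientation: [-3.141, 0.0, 0.0]
wrist_force: [0.9, -0.3, 0.6]
width: -0.0002
grasp_force: 0.0
```

```bash
python3 -m jog '[[0.5,-1.6,0,0,0,0,0],[0.8,-1.6,1,0,0,0,0],[0.8,-1.6,2,0,0,0,0],[0.8,-1.6,2,0,0,0,0],[0.8,-1.6,2,0,0,0,0]]'
```

```text
time: 1.18
position: [0.4318, -0.3035, 0.1804]
orientation: [-3.14, 0.001, 0.005]
wrist_force: [-0.3, -0.9, 1.4]
width: 0.0002
grasp_force: 0.0
```

```bash
python3 -m jog '[[0.7,0,0,0,0,0,0],[1.3,0,0,0,0,0,0],[1.8,0,0,0,0,0,0],[2.2,0,0,0,0,0,0],[2.7,0,0,0,0,0,0],[3.2,0,0,0,0,0,0],[3.7,0,0,0,0,0,0],[4.1,0,0,0,0,0,0]]'
```

```text
time: 1.85
position: [0.5364, -0.3045, 0.1819]
orientation: [3.141, -0.001, 0.001]
wrist_force: [-0.2, 0.6, 0.2]
width: 0.0003
grasp_force: 0.1
```

```bash
python3 -m jog '[[0.25,0,0,0,0,0,0],[0.5,0,0,0,0,0,0],[0.7,0,0,0,0,0,0],[0.9,0,0,0,0,0,0],[1.1,0,0,0,0,0,0],[1.2,0,0,0,0,0,0],[1.3,0,0,0,0,0,0],[1.3,0,0,0,0,0,0]]'
```

```text
time: 2.52
position: [0.566, -0.3048, 0.1814]
orientation: [3.141, -0.003, -0.006]
wrist_force: [-3.2, -1.1, 1.0]
width: 0.0001
grasp_force: 1.9
```

```bash
python3 -m jog '[[0.1,0,0,0,0,0,0],[0.2,0,0,0,0,0,0],[0.3,0,0,0,0,0,0],[0.3,0,0,0,0,0,0]]'
```

```text
time: 2.85
position: [0.5723, -0.3053, 0.1813]
orientation: [3.141, -0.004, -0.01]
wrist_force: [-11.9, -0.4, 8.5]
width: -0.0001
grasp_force: 5.9
```

```bash
python3 -m jog '[[0.1,0,0,0,0,0,0],[0.2,0,0,0,0,0,0],[0.2,0,0,0,0,0,0]]'
python3 - <<'E'
from h import *
t=robot.capture("top");s=robot.capture("scene")
a=cv2.resize(t[150:250,350:470],None,fx=3.3,fy=3.3,interpolation=cv2.INTER_CUBIC)
b=cv2.resize(s[160:310,320:450],None,fx=3,fy=3,interpolation=cv2.INTER_CUBIC)
out=np.zeros((450,790,3),np.uint8);out[:330,:396]=a;out[:450,400:790]=b
cv2.imwrite("pics/door1.png",out)
E
```

```text
time: 3.1
position: [0.5722, -0.3053, 0.1813]
orientation: [-3.14, 0.006, 0.026]
wrist_force: [-28.3, 4.3, 19.6]
width: -0.0002
grasp_force: 14.2
```

View pics/door1.png

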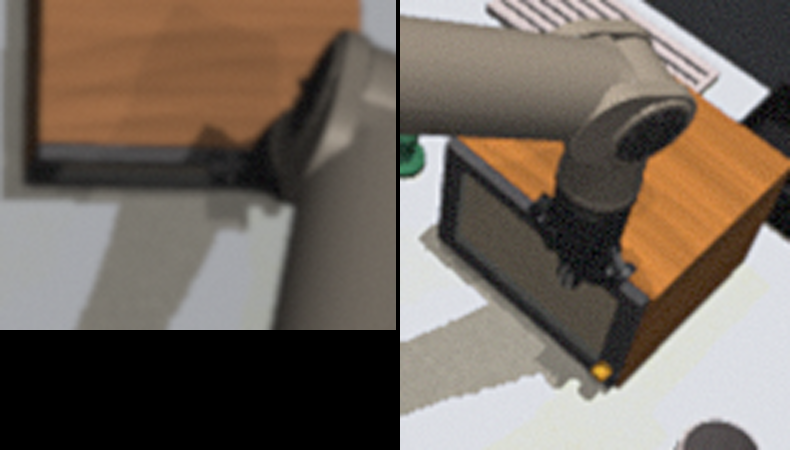

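Both views show the door flush with the cabinet front: its top strip is parallel to the front edge, and the knob is at the right corner (600,370 in the crop). The push now meets a hard stop. I'll back off, raise, and head toward the monopod.

```bash
python3 -m jog '[[-0.7,0,0,0,0,0,0],[-2,0,0,0,0,0,0],[-3.3,0,0,0,0,0,0],[-4,-1,-1,0,0,0,0],[-4,-2.5,-2.5,0,0,0,0],[-4,-4,-4,0,0,0,0],[-4,-5.5,-4.5,0,0,0,0],[-4,-7,-4.5,0,0,0,0]]'
```

```text
time: 3.87
position: [0.4823, -0.1418, 0.2956]
orientation: [3.14, -0.004, 0.011]
wrist_force: [1.5, 0.3, -0.2]
width: -0.0
grasp_force: 0.0
```

```bash
python3 -m jog '[[3,-1.6,0,0,0,0.1,75],[5.4,-16,0,0,0,0.143,75],[5.4,-16,0,0,0,0.143,75],[5.4,-16,0,0,0,0.143,75],[5.4,-16,0,0,0,0.143,75],[5.4,-16,0,0,0,0.143,75],[5.4,-16,0,0,0,0.143,75],[5.4,-16,0,0,0,0.143,75]]'
```

```text
time: 4.53
position: [0.5907, 0.1624, 0.2919]
orientation: [-3.133, 0.225, -0.001]
wrist_force: [0.9, -0.3, -1.0]
width: 0.0752
grasp_force: 0.0
```

```bash
cat >> h.py <<'E'
from scipy.spatial.transform import Rotation as Ro
def wrist(name):
    s=robot.state(); im=robot.capture("wrist"); cv2.imwrite(f"pics/{name}.png",im)
    T=np.eye(4);T[:3,:3]=Ro.from_rotvec(s["orientation"]).as_matrix();T[:3,3]=s["position"]
    c=robot.get_calibration("wrist");np.savez(name,T=T@np.array(c["T_tool_cam"]),K=np.array(c["K"])); return im
def wray(name,u,v):
    d=np.load(name+".npz"); r=d["T"][:3,:3]@np.linalg.inv(d["K"])@[u,v,1]; return d["T"][:3,3],r/np.linalg.norm(r)
E
python3 -c "
from h import *
wrist('w1')"
python3 -m jog '[[0,-3,0,0,0,0,75],[0,-4.3,0,0,0,0,75],[0,-4.3,0,0,0,0,75],[0,-4.3,0,0,0,0,75]]'
python3 -c "
from h import *
im=wrist('w2'); a=cv2.imread('pics/w1.png')
o=np.vstack([cv2.resize(a,(480,300)),cv2.resize(im,(480,300))]); cv2.imwrite('pics/w12.png',o)"
```

```text
time: 4.92
position: [0.6039, 0.2745, 0.2913]
orientation: [-3.13, 0.21, 0.003]
wrist_force: [-0.4, 0.7, 0.2]
width: 0.0749
grasp_force: 0.0
```

View pics/w12.png

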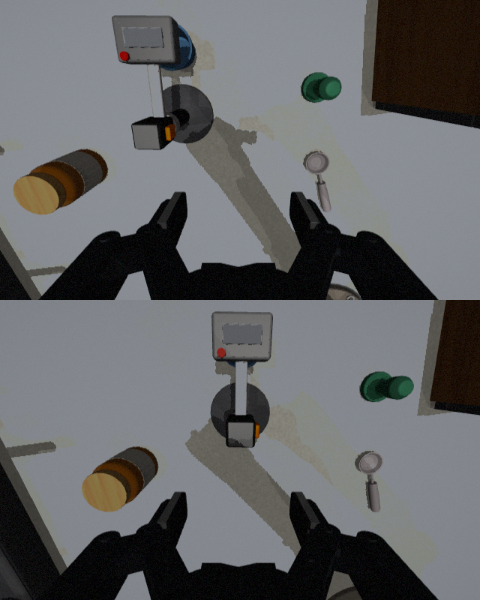

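The two wrist views show the handle top at full-image pixels (200,181) and (320.7,176), and the camera top at (322.7,48) in the second. The arm runs nearly straight up the second image, so the yaw already fits.

Run:
```python
from h import *
np.set_printoptions(precision=4,suppress=True)
p,e=tri(wray('w1',200,181),wray('w2',320.7,176));print('handletop',p,e)
def pl(n,u,v,z):
    o,d=wray(n,u,v);return o+d*(z-o[2])/d[2]
h=pl('w2',320.7,176,.188);c=pl('w2',322.7,48,.16);print(h,c,np.arctan2(*(c-h)[[1,0]]),np.hypot(*(c-h)[:2]))
s=robot.state();R=Ro.from_rotvec(s['orientation']).as_matrix();print(s['position'],'yaw',np.arctan2(R[1,0],R[0,0]))
g=np.r_[h[:2],.139];print('shift units',R.T@(g-s['position'])/.025)
```

```text
handletop [0.6252 0.2691 0.1782] 0.0016672104250728213
[0.6283 0.2688 0.188 ] [0.7342 0.2529 0.16  ] -0.1489500718331597 0.10709422979154673
[0.6045 0.2707 0.2912] yaw -0.1371115684440795
shift units [ 0.9599 -0.0421  6.0862]
```

Both measurements agree to within a few mm. I'll centre over the handle and descend.

```bash
python3 -m jog '[[0.9,0,0,0,0,0.01,75],[0.9,0,0.8,0,0,0.01,75],[0.9,0,1.8,0,0,0.01,75],[0.9,0,2.8,0,0,0.01,75],[0.9,0,3.8,0,0,0.01,75],[0.9,0,4.8,0,0,0.01,75],[0.9,0,5.6,0,0,0.01,75],[0.9,0,6.1,0,0,0.01,75]]'; python3 -m jog '[[0,0,0,0,0,0,75],[0,0,0,0,0,0,75]]'; python3 -c "
from h import *
im=wrist('w3')
s=robot.capture('scene')
o=np.zeros((420,790,3),np.uint8);o[:250,:400]=cv2.resize(im,(400,250));o[:390,405:785]=cv2.resize(s[115:195,240:318],(380,390),interpolation=cv2.INTER_CUBIC);cv2.imwrite('pics/w3s.png',o)"
```

```text
time: 5.63
position: [0.6272, 0.2606, 0.1366]
orientation: [3.13, -0.243, -0.004]
wrist_force: [-0.3, -0.3, -0.4]
width: 0.0749
grasp_force: 0.0
time: 5.8
position: [0.6282, 0.2622, 0.1393]
orientation: [3.132, -0.242, -0.0]
wrist_force: [0.9, 0.5, 0.7]
width: 0.0751
grasp_force: 0.0
```

View pics/w3s.png

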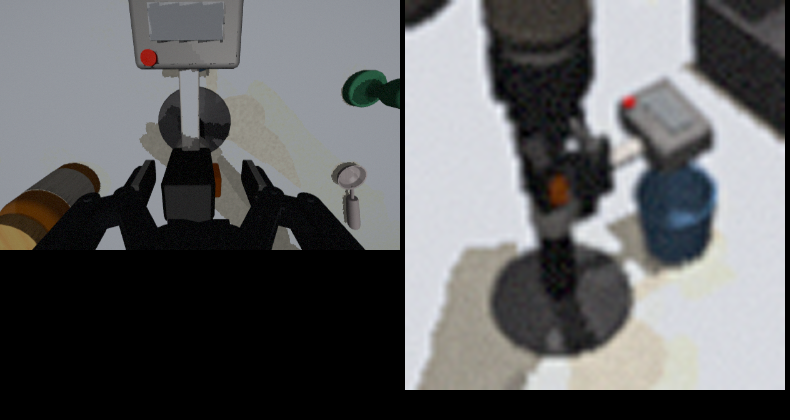

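The fingers straddle the handle (crop pixels: pads at 155 and 243, handle centre at 189). The tool therefore needs about 7 mm along −y to centre, and then I can close.

```bash
python3 -m jog '[[-0.1,-0.28,0,0,0,0,75],[-0.1,-0.28,0,0,0,0,75],[-0.1,-0.28,0,0,0,0,55],[-0.1,-0.28,0,0,0,0,45],[-0.1,-0.28,0,0,0,0,40],[-0.1,-0.28,0,0,0,0,20],[-0.1,-0.28,0,0,0,0,20],[-0.1,-0.28,0,0,0,0,20]]' 60
```

```text
time: 6.57
position: [0.6268, 0.2694, 0.1397]
orientation: [3.131, -0.241, 0.001]
wrist_force: [-1.6, -4.2, 5.8]
width: 0.0351
grasp_force: 61.5
```

```bash
python3 -m jog '[[0,0,0,0,0,0,20],[0,0,0,0,0,0,20],[0,0,0,0,0,0,20],[0,0,0,0,0,0,20]]'
```

```text
time: 6.9
position: [0.6268, 0.2694, 0.1397]
orientation: [3.131, -0.241, 0.001]
wrist_force: [-1.4, -3.0, 5.9]
width: 0.0353
grasp_force: 61.6
```

The opening is 35 mm with 61 N of grip, so the button is flush. Now I'll pull up slowly.

```bash
python3 -m jog '[[0,0,-0.1,0,0,0,20],[0,0,-0.2,0,0,0,20],[0,0,-0.4,0,0,0,20],[0,0,-0.6,0,0,0,20],[0,0,-0.8,0,0,0,20],[0,0,-1,0,0,0,20],[0,0,-1.2,0,0,0,20],[0,0,-1.4,0,0,0,20]]'
```

```text
time: 7.57
position: [0.6267, 0.2694, 0.1744]
orientation: [3.131, -0.241, 0.0]
wrist_force: [3.8, -3.4, -6.9]
width: 0.0353
grasp_force: 60.6
```

```bash
python3 -m jog '[[0,0,-0.2,0,0,0,20],[0,0,-0.4,0,0,0,20],[0,0,-0.6,0,0,0,20],[0,0,-0.8,0,0,0,20],[0,0,-1,0,0,0,20],[0,0,-1.2,0,0,0,20],[0,0,-1.4,0,0,0,20],[0,0,-1.6,0,0,0,20]]'
```

```text
time: 8.23
position: [0.6267, 0.2694, 0.2142]
orientation: [3.131, -0.241, -0.0]
wrist_force: [4.7, -3.1, -7.6]
width: 0.0356
grasp_force: 65.7
```

```bash
python3 -m jog '[[0,0,-0.2,0,0,0,20],[0,0,-0.4,0,0,0,20],[0,0,-0.6,0,0,0,20],[0,0,-0.8,0,0,0,20],[0,0,-0.95,0,0,0,20],[0,0,-1.0,0,0,0,20],[0,0,-1.05,0,0,0,20],[0,0,-1.05,0,0,0,20]]'
```

```text
time: 8.9
position: [0.6267, 0.2694, 0.2398]
orientation: [3.131, -0.241, -0.0]
wrist_force: [4.9, -2.3, -10.0]
width: 0.0351
grasp_force: 65.5
```

```bash
python3 -m jog '[[0,0,-0.05,0,0,0,20],[0,0,-0.1,0,0,0,20],[0,0,-0.1,0,0,0,20]]'
```

```text
time: 9.15
position: [0.6266, 0.2693, 0.2398]
orientation: [3.131, -0.241, -0.002]
wrist_force: [10.3, -0.1, -21.9]
width: 0.0351
grasp_force: 64.1
```

At the hard stop: TCP rose 100 mm and the force jumped to 22 N with no further motion. One last look to confirm the whole scene.

```bash
python3 -c "
from h import *
im=robot.capture('wrist'); s=robot.capture('scene'); st=robot.state(); print(st['position'],st['wrist_force'],st['width'],st['grasp_force'])
o=np.vstack([cv2.resize(s[80:340,200:520],(640,520))[:400],cv2.resize(im,(640,200))]);cv2.imwrite('pics/end.png',o[:600])"
```

```text
[0.62663264 0.26935154 0.23986375] [ 10.34122714  -0.46203654 -21.36215918] 0.03513488089925233 64.14354890584946
```

View pics/end.png

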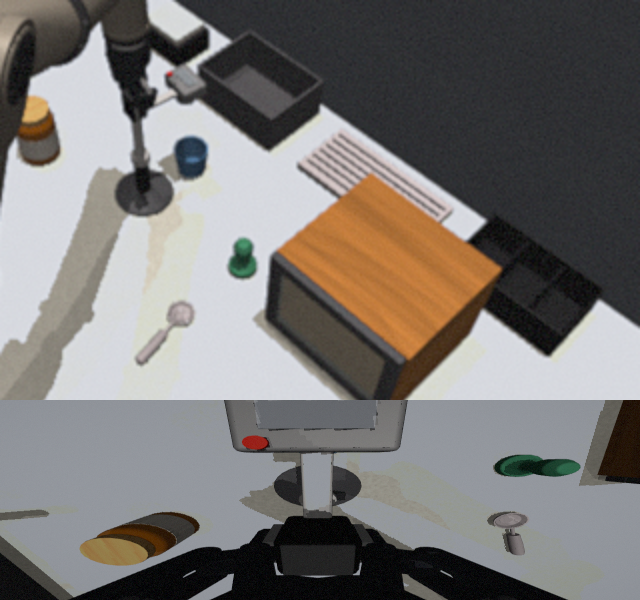

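The door is shut flush (275–400, 250–400), the monopod is extended with the handle still gripped (135,95), and the blue cup, tamper, spoon and jar stand where they were.

```bash
python3 -c "
from bench import robot
print(robot.hand_in())"
```

```text
the job is handed in; nothing more can be done
None
```

The job is handed in after about 9 s of robot time: the cabinet door is flush shut, and the arm is holding the monopod handle at its top stop (100 mm up) with the button squeezed; the cups and other items I could see were undisturbed, though the pitcher and the cups inside the cabinet were not in the final view.

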